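# Demagnetise the lapped discs

## Robot

A 7-joint arm with a two-finger parallel gripper is mounted at the origin on a cart in front of the work surface, level with it; the furniture and walls round the work are solid. World frame = base frame: x ahead of the robot, y to its left, z up, the work surface at z = 0. Lengths are in m, angles in degrees, forces in N, time in s.
With the tool pointing down it reaches from about 0.4 to 0.9 m from the base axis. Payload 5.5 kg.
Tool frame: the origin (TCP) lies midway between the tips of the shut fingers; the grasp point (between the pads) lies 19 mm behind it; z points along the fingers, y is the line along which they close (so a half turn about z gives the same grasp; the last joint's range is limited). The gripper opens to 92 mm and grips with 3 to 60 N. Pads are 19 mm wide; open, the fingers measure 130 mm over their backs; the gripper's body (75 mm by 190 mm) begins 47 mm behind the grasp point.
Start: joints at [-54.248, 28.699, -24.465, 88.831, 12.651, 65.22, -12.049], TCP at [0.229, 0.608, 0.227] pointing down, gripper open.
Joint ranges: [-164.97, 164.97], [-17.58, 116.51], [-87.97, 89.64], [11.32, 138.91], [-80.73, 260.73], [10.89, 115.49], [-147.41, 147.41]. Speed limits (degrees/s): [147.25, 147.25, 180, 180, 180, 180, 180].

## Interface

Orientations are given as a 3x3 rotation matrix whose columns are the frame's x, y, z axes.
In Python, from station import arm gives the robot as it stands.
- The arm moves only by the tool step_arm, never from a script. Its argument "increments" is a list of rows, each a list of 5 numbers: the opening, from 0 (shut) to 1 (fully open), then the shift along the tool's x, y, z in m, then the turn about the tool's z in degrees. A call has exactly 10 rows; each row shifts and turns the commanded pose from where the row before left it, along the tool's axes as they then stand; what a row does not reach is not made up. A row lasts 1/10 s, in which the tool goes at most 50 mm and 8.59 degrees, less where a joint would pass 70% of its speed; a pose out of reach is approached as far as the arm can. A call is refused whole if a number of a shift passes 0.05 or a number of a turn 8.59, either way. A call with a gripper value outside its range is refused whole. The fingers move at their own pace and stop on an object; "grip_force" is the grip in N (left out, the last holds). Time passes only in rows, so rows that do not move let the fingers close, or fill a call up. It gives the time, the measured TCP pose, the force, the opening and the grip force at its end, in the units of the state.
- arm.get_obs(): the state, without advancing time (a new reading comes with each control period).
- arm.read_camera(name): name is "scene" or "top" or "wrist"; returns the picture (480x640x3 uint8, red, green, blue); there is no depth.
- arm.camera_info(name): a dict with "fx", "fy", "cx", "cy" (pixels), "extrinsics" (4x4, takes a point from world to camera coordinates). Camera axes: x right, y up, looking along -z (the intrinsics and any distortion apply to the point x, -y, -z); pixel columns grow to the right and rows downward; lengths in m; the calibration is good to about 2 mm. A picture is of the moment at which its call begins: read the wrist's pose just before it. camera_info takes no time and is no camera call; for the wrist camera it gives the pose at the moment of the call.
- arm.sign_off(): hands the job in; it is judged then, once.
Trained networks look in the newest picture that a camera, given by its name, has taken for a name from the list of things; names that differ only in an ending like _2 or _b are one class to them, and where a whole thing is asked for, a point or a joint stands for the part that bears it (a point fixed in the world has none). Each returns a list of dicts, best first, with "p" (0 to 1); they miss things now and then, are a little off and sometimes report something else, mostly with a low value. They report only what shows in the picture. A call takes as long as a camera call. They do not tell look-alikes from the thing itself.
- arm.recognise(camera, name): "uv" ([column, row] in pixels, amid what is visible of it).
The state is a dict: "t": time; "q": joint angles; "qvel": joint speeds; "tau": joint torques, N m; "tcp_pos": TCP position; "ee_rot": TCP orientation; "force": force on the tool from outside, world axes, zero at the start; "wrist_torque": the same for the moment, N m; "grip_width": finger opening in m; "grip_force": force on a finger pad.
Only numpy, scipy, OpenCV 4.12 (cv2) and the standard library are available. Lean on these libraries where they do the work, as an engineer would, in place of code of your own. Each camera call takes 0.05 s, during which the arm holds its last target. There are 200 camera calls.

## Task

First slide the strength control of the demagnetising table down to off (the end nearest the robot). Then use the brass lifter to carry every disc on the rack over to the table, sliding its blade under each disc and setting the discs down flat side by side on the table's bars (no disc on another), never touching a disc with the gripper. Only when all are loaded, slide the strength control to the white mark. Leave the lifter standing upright on its rubber mat the way it was found, blade pointing away, and leave the other things on the desk alone.

Things in the scene. Friction and masses are not known exactly. Their poses are not given: they have to be found in the camera images.
- lifter: brass lifter (spatula), about 0.22 kg. Origin on its underside straight below the handle; x along the blade to its tip, z up. Flat blade 36 mm wide, 3 mm thick (z 0 to 3 mm) from x = -20 to +118 mm, with a low stop (to z = 7 mm) across it at x = 36 to 40 mm. A disc rides on it centred at about x = 80 mm. It starts standing on the mat, blade pointing about away from the robot
- lifter_grip (a point): point in the middle of the lifter's handle, 48 mm above its underside, same axes as the lifter. The black handle is upright, 26 mm along x, 18 mm along y, from z = 3 to 72 mm above the underside. Grip it from above across its 18 mm (y) width
- rack: fixed storage rack, 174 x 150 mm: flat aluminium floor (4 mm thick, on four 10 mm feet, top 14 mm above the desk) with four black bars along its x axis (about away from the robot). Origin at the centre of its underside, y to the left. Bars 170 mm long, 7 mm wide, 14 mm high above the floor (tops 28 mm above the desk), at y = -67.5, -12.5, +12.5, +67.5 mm
- rack_bars (a point): the rack's centre at bar-top height (28 mm). The bars form two columns, centred at y = -40 and +40 mm; each has a 48 mm wide gap between its two bars, open at both ends, into which the lifter's blade fits. A disc spans the two bars of a column; a column has room for two discs, centres at x = -39 and +39 mm
- demag_table: fixed grey demagnetising table; origin on the desk below the centre of its bar field, x about away from the robot, y to the left. Body 190 x 150 mm, floor 16 mm and bar tops 30 mm above the desk. On its right (-y) a console, y = -139.5 to -75.5 mm, x = -130 to +70 mm, 26 mm high, carries the strength slider on a 14 mm high, 40 mm wide track along x
- table_bars (a point): centre of the table's bar field at bar-top height (30 mm); same axes as the table. The bars and columns are just like the rack's: columns at y = -40 and +40 mm, 48 mm gaps open at both ends, room for discs at x = -39 and +39 mm in each
- strength (a joint): travel of the strength slider in m along the table's +x: 0 = off (end nearest the robot), 0.12 = far end; the white mark is at 0.060. About 1.5 N of friction, stays where it is left
- strength_top (a point): centre of the top of the slider's black grip, 80.5 mm above the desk; the grip is 20 mm along the travel, 28 mm across it and 40 mm high (upright block)
- strength_mark (a point): where the grip's top centre is when the slider stands at the white mark (two raised white pointers beside the track)
- mat: fixed black rubber mat, 200 x 90 mm, 3 mm thick, on which the lifter is parked; origin at the centre of its underside, x along its 200 mm length, about away from the robot. The parked lifter's origin is 50 mm nearer the robot than the mat's centre (x = -50 mm), blade along +x
- loupe: bystander: black loupe standing upright, 46 mm diameter, 70 mm high; leave alone
- ring_gauge: bystander: steel ring gauge, 52 mm diameter, 18 mm high; leave alone
- stylus_box: bystander: small blue and white plastic box, 51 x 86 x 25 mm; leave alone
- disc_1: lapped plain steel disc, 72 mm diameter, 6 mm thick, about 0.12 kg; origin at the centre of its underside, z up. At the start it lies flat across the two bars of one column of the rack, about 39 mm in front of or behind the rack's centre. Three or all four of the discs are present; an absent one reads None
- disc_2: lapped plain steel disc, 72 mm diameter, 6 mm thick, about 0.12 kg; origin at the centre of its underside, z up. At the start it lies flat across the two bars of one column of the rack, about 39 mm in front of or behind the rack's centre. Three or all four of the discs are present; an absent one reads None
- disc_3: lapped plain steel disc, 72 mm diameter, 6 mm thick, about 0.12 kg; origin at the centre of its underside, z up. At the start it lies flat across the two bars of one column of the rack, about 39 mm in front of or behind the rack's centre. Three or all four of the discs are present; an absent one reads None
- disc_4: lapped plain steel disc, 72 mm diameter, 6 mm thick, about 0.12 kg; origin at the centre of its underside, z up. At the start it lies flat across the two bars of one column of the rack, about 39 mm in front of or behind the rack's centre. Three or all four of the discs are present; an absent one reads None
Mind the look-alikes: they are no part of the job. Leave any turquoise look-alike of the disc_3 alone.

How it is judged:
By the outcome, as a careful person would: the job done as asked, in the order asked, and still so for the second after the job is handed in, with the robot touching nothing.
Of disc_1, disc_2, disc_3, disc_4 only 3 to 4 are there at a start; the rules pass over those that are not, and their reading is None.
At some moment in a run one of lifter may be knocked a few centimetres aside while the robot is not near it.
It also fails if it takes over 210 s, if anything falls off the work surface, if the arm or the gripper's body presses on something with over 40 N, if the wrist force passes 120 N, or if a joint passes its speed limit or range.

## Working session

There is one attempt and no reset: what is moved stays moved. The work goes in short steps, Python scripts to look and compute and a tool call to move; the robot and the scene stay as the last step left them, time stands still between calls to the robot, and variables do not carry over. Pictures are saved under pics/ and viewed, at most 14 in all, crops included, and the job is handed in when it is done.

Besides the shell and the picture viewer there is one more tool, called after ">>>" by a JSON object that holds its "fn" and its "kwargs", one argument or row to a line. step_arm: Moves the arm, as the interface text tells. Its arguments: {"type":"object","properties":{"increments":{"type":"array","items":{"type":"array","items":{"type":"number"}}},"grip_force":{"type":"number"}},"required":["increments"]}

```bash
mkdir -p pics; ls; python3 - <<'E'
from station import arm
import cv2,numpy as np
o=arm.get_obs();print(o['t'],o['tcp_pos'],o['ee_rot'])
for c in ['scene','top']:
    im=arm.read_camera(c);cv2.imwrite(f'pics/{c}0.png',im[:,:,::-1])
    i=arm.camera_info(c);print(c,{k:np.round(v,4).tolist() if not isinstance(v,str) else v for k,v in i.items()})
i=arm.camera_info('wrist');print(i)
E
```

```text
pics
0.0 [0.229243   0.60745968 0.2256615 ] [[-9.35630666e-01  3.52979710e-01 -7.63037957e-04]
 [ 3.52980529e-01  9.35628846e-01 -1.84645986e-03]
 [ 6.21574563e-05 -1.99694201e-03 -9.99998004e-01]]
scene {'fx': 469.8551, 'fy': 469.8551, 'cx': 319.7591, 'cy': 246.45, 'extrinsics': [[0.8384, -0.5448, 0.0171, -0.4433], [0.3205, 0.5181, 0.793, -0.2113], [-0.4409, -0.6593, 0.609, -0.6926], [0.0, 0.0, 0.0, 1.0]]}
top {'fx': 489.243, 'fy': 489.243, 'cx': 317.1728, 'cy': 233.9053, 'extrinsics': [[0.0221, -0.9997, -0.0068, -0.0333], [0.9951, 0.0213, 0.0964, -0.5392], [-0.0962, -0.0089, 0.9953, -0.9517], [0.0, 0.0, 0.0, 1.0]]}
{'fx': 408.78542479700354, 'fy': 408.78542479700354, 'cx': 326.4895979494061, 'cy': 232.58348995947946, 'extrinsics': array([[ 0.35300467,  0.935619  , -0.00218871, -0.6492939 ],
       [-0.90423951,  0.34056269, -0.2576198 ,  0.03318817],
       [-0.24028859,  0.09292011,  0.96624389, -0.38932089],
       [ 0.        ,  0.        ,  0.        ,  1.        ]])}
```

View pics/scene0.png

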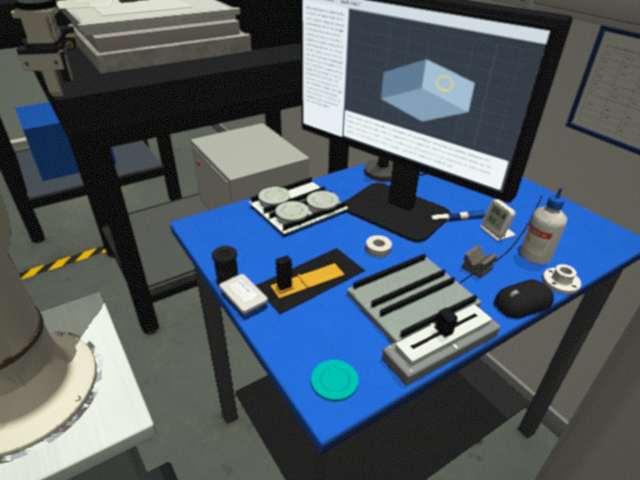

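View pics/top0.png

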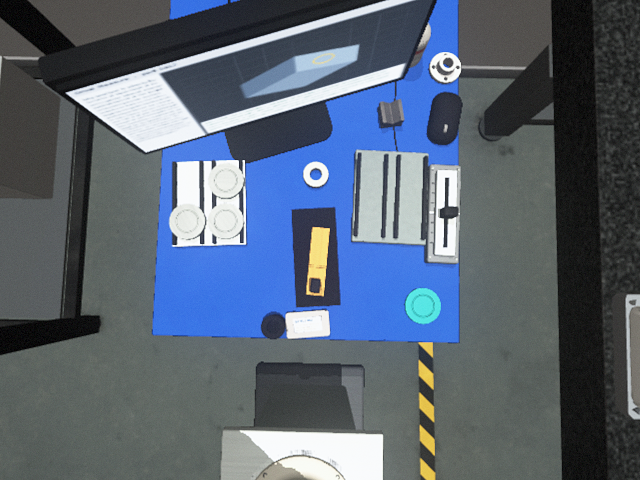

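Both pictures show the same layout. The rack is at the left with three discs, at top-view pixels (227,181), (227,219) and (187,222). The lifter is on its mat at about (317,260), the table and slider are at the right with the grip at (449,212), and the turquoise look-alike lies on the desk at (423,306).

```bash
cat > h.py <<'E'
from station import arm
import cv2,numpy as np
def ray(c,uv,i=None):
    i=i or arm.camera_info(c);E=np.array(i['extrinsics']);R=E[:3,:3];o=-R.T@E[:3,3]
    d=R.T@np.array([(uv[0]-i['cx'])/i['fx'],-(uv[1]-i['cy'])/i['fy'],-1.]);return o,d/np.linalg.norm(d)
def onz(c,uv,z,i=None):
    o,d=ray(c,uv,i);return o+d*(z-o[2])/d[2]
def tri(rs):
    A=sum(np.eye(3)-np.outer(d,d) for o,d in rs);b=sum((np.eye(3)-np.outer(d,d))@o for o,d in rs)
    p=np.linalg.solve(A,b);return p,max(np.linalg.norm(np.cross(p-o,d)) for o,d in rs)
def proj(c,p,i=None):
    i=i or arm.camera_info(c);E=np.array(i['extrinsics']);q=E[:3,:3]@p+E[:3,3]
    return np.array([i['cx']+i['fx']*q[0]/-q[2],i['cy']-i['fy']*q[1]/-q[2]])
E
python3 - <<'E'
from h import *
np.set_printoptions(precision=4,suppress=True)
for n in ['strength_top','strength_mark','lifter_grip','lifter','rack_bars','table_bars','mat','disc_1','rack','demag_table']:
    r={c:[(np.round(d['uv'],1),round(d['p'],2)) for d in arm.recognise(c,n)[:5]] for c in ['top','scene']}
    print(n,r)
    if r['top'] and r['scene'] and n!='disc_1':
        print('   tri',tri([ray(c,r[c][0][0]) for c in r]))
    if n=='disc_1':
        for a in r['top']:
            for b in r['scene']:
                p,e=tri([ray('top',a[0]),ray('scene',b[0])])
                if e<.008: print('   ',a[0],b[0],p,e)
# hand-picked pixel checks
for n,uv,z in [('rackTL',(173,162),.014),('rackTR',(244,160),.014),('rackBL',(172,246),.014),('rackBR',(245,244),.014),
 ('tabTL',(356,151),.016),('tabBL',(352,241),.016),('tabBR',(425,243),.016),('matTL',(292,209),.003),('matTR',(334,208),.003),('matBL',(298,306),.003),('matBR',(340,304),.003)]:
    print(n,onz('top',uv,z))
E
```

```text
strength_top {'top': [(array([449.8, 207.8]), 0.73)], 'scene': [(array([443.1, 321.3]), 0.78), (array([290.6, 211.7]), 0.3)]}
   tri (array([ 0.5877, -0.273 ,  0.0605]), np.float64(0.006218336755487321))
strength_mark {'top': [(array([408.4, 203.9]), 0.55)], 'scene': [(array([421.9, 311.9]), 0.64)]}
   tri (array([ 0.6065, -0.2058,  0.0123]), np.float64(1.4781231739580899e-05))
lifter_grip {'top': [(array([316.2, 260.5]), 0.85)], 'scene': [(array([295.7, 277.4]), 0.63), (array([274.9, 197.8]), 0.61)]}
   tri (array([ 0.4776, -0.0154,  0.0107]), np.float64(0.011096599907296872))
lifter {'top': [(array([225.4, 180.6]), 0.74), (array([317.7, 259.7]), 0.64)], 'scene': [(array([292.6, 276.7]), 0.65)]}
   tri (array([ 0.6569,  0.2409, -0.2519]), np.float64(0.047292211455591655))
rack_bars {'top': [(array([200.7, 194.8]), 0.74)], 'scene': [(array([299.5, 201.6]), 0.87)]}
   tri (array([0.6164, 0.2206, 0.0063]), np.float64(0.0011616286215347597))
table_bars {'top': [(array([408.7, 201.4]), 0.58)], 'scene': [(array([421.7, 313.2]), 0.59)]}
   tri (array([ 0.6105, -0.2057,  0.0072]), np.float6
[... 1001 characters left out ...]
'top': [(array([201.3, 196.2]), 0.63)], 'scene': [(array([301.7, 201.4]), 0.96), (array([316.6, 284.9]), 0.69)]}
   tri (array([0.6161, 0.2168, 0.0088]), np.float64(0.0023331945777986677))
demag_table {'top': [(array([408.3, 202.4]), 0.84)], 'scene': [(array([422.1, 313.9]), 0.87)]}
   tri (array([ 0.6097, -0.206 ,  0.0059]), np.float64(0.0011549743158386211))
rackTL [0.6832 0.2782 0.014 ]
rackTR [0.6903 0.1322 0.014 ]
rackBL [0.5101 0.2715 0.014 ]
rackBR [0.5174 0.1239 0.014 ]
tabTL [ 0.7133 -0.0974  0.016 ]
tabBL [ 0.5279 -0.092   0.016 ]
tabBR [ 0.5271 -0.2388  0.016 ]
matTL [0.5924 0.0315 0.003 ]
matTR [ 0.5963 -0.0548  0.003 ]
matBL [0.3952 0.0141 0.003 ]
matBR [ 0.401  -0.0706  0.003 ]
```

>>> {"fn": "step_arm", "kwargs": {
  "increments": [
    [1,0,0,-0.01,-6.9],
    [1,0,0,-0.01,-6.9],
    [1,0,0,-0.01,-6.9],
    [1,-0.015,-0.02,0,0],
    [1,-0.03,-0.036,0,0],
    [1,-0.03,-0.036,0,0],
    [1,-0.03,-0.036,0,0],
    [1,-0.03,-0.036,0,0],
    [1,-0.03,-0.036,0,0],
    [1,-0.03,-0.036,0,0]
  ]
}}

```text
t: 2.1
tcp_pos: [0.4256, 0.3707, 0.257]
ee_rot: [[-1.0, -0.001, 0.001], [-0.001, 1.0, 0.0], [-0.001, 0.0, -1.0]]
force: [0.2, 0.6, 1.2]
grip_width: 0.0918
grip_force: 0.0
```

>>> {"fn": "step_arm", "kwargs": {
  "increments": [
    [1,-0.03,-0.036,0,0],
    [1,-0.03,-0.036,0,0],
    [1,-0.03,-0.036,0,0],
    [1,-0.03,-0.036,0,0],
    [1,-0.02,-0.025,0,0],
    [1,0,0,0,0],
    [1,0,0,0,0],
    [1,0,0,0,0],
    [1,0,0,0,0],
    [1,0,0,0,0]
  ]
}}

```text
t: 3.1
tcp_pos: [0.5639, 0.2047, 0.2569]
ee_rot: [[-1.0, -0.003, 0.0], [-0.003, 1.0, 0.0], [-0.0, 0.0, -1.0]]
force: [-0.2, -0.8, -0.1]
grip_width: 0.0918
grip_force: 0.0
```

```bash
python3 - <<'E'
from h import *
import json
o=arm.get_obs();print(o['t'],o['tcp_pos'],np.round(o['ee_rot'],4).tolist(),o['force'])
i=arm.camera_info('wrist');im=arm.read_camera('wrist');cv2.imwrite('pics/w1.png',im[:,:,::-1])
import pickle;pickle.dump(i,open('w1.pkl','wb'))
for d in arm.recognise('wrist','disc_1'): print(d, onz('wrist',d['uv'],.034,i))
for d in arm.recognise('wrist','rack_bars'): print(d, onz('wrist',d['uv'],.028,i))
E
```

```text
3.1 [0.56392477 0.20473183 0.25687124] [[-1.0, -0.0029, 0.0], [-0.0029, 1.0, 0.0004], [-0.0, 0.0004, -1.0]] [-0.20274994 -0.84028008 -0.06204844]
{'uv': [283.7, 194.2], 'p': 0.9} [0.55993992 0.16462601 0.034     ]
{'uv': [362.3, 194.3], 'p': 0.86} [0.55982452 0.23847662 0.034     ]
{'uv': [339.9, 241.8], 'p': 0.94} [0.60809756 0.2181662  0.028     ]
{'uv': [67.4, 1.0], 'p': 0.52} [ 0.39569318 -0.01582439  0.028     ]
```

View pics/w1.png

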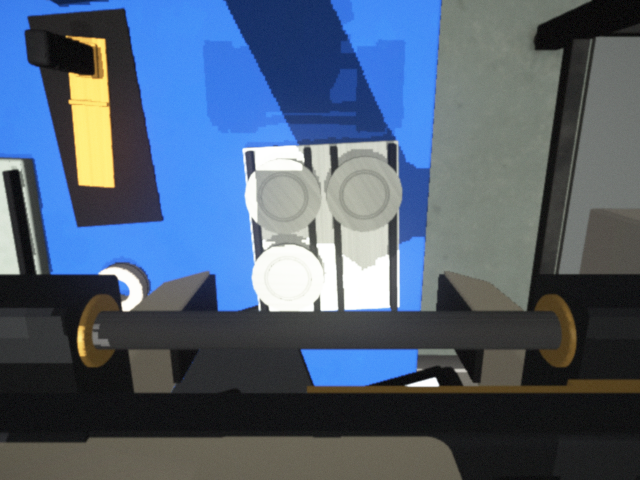

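The wrist view shows discs at (284,194), (362,194) and (288,276). The fourth slot, far left, is empty. Going on to the table.

>>> {"fn": "step_arm", "kwargs": {
  "increments": [
    [1,0,-0.025,0,0],
    [1,0,-0.045,0,0],
    [1,0,-0.045,0,0],
    [1,0,-0.045,0,0],
    [1,0,-0.045,0,0],
    [1,0.005,-0.045,0,0],
    [1,0.005,-0.045,0,0],
    [1,0.005,-0.045,0,0],
    [1,0.005,-0.045,0,0],
    [1,0,-0.035,0,0]
  ]
}}

```text
t: 4.25
tcp_pos: [0.5437, -0.2201, 0.2569]
ee_rot: [[-1.0, 0.002, -0.0], [0.002, 1.0, -0.001], [0.0, -0.001, -1.0]]
force: [0.5, 0.1, -0.3]
grip_width: 0.0919
grip_force: 0.0
```

>>> {"fn": "step_arm", "kwargs": {
  "increments": [
    [1,0,0,0,0],
    [1,0,0,0,0],
    [1,0,0,0,0],
    [1,0,0,0,0],
    [1,0,0,0,0],
    [1,0,0,0,0],
    [1,0,0,0,0],
    [1,0,0,0,0],
    [1,0,0,0,0],
    [1,0,0,0,0]
  ]
}}

```text
t: 5.25
tcp_pos: [0.5448, -0.2167, 0.2567]
ee_rot: [[-1.0, -0.0, -0.0], [-0.0, 1.0, 0.0], [0.0, 0.0, -1.0]]
force: [-0.2, 0.5, -0.3]
grip_width: 0.0918
grip_force: 0.0
```

```bash
cat >> h.py <<'E'
import pickle
def snap(n):
    i=arm.camera_info('wrist');im=arm.read_camera('wrist');cv2.imwrite(f'pics/{n}.png',im[:,:,::-1]);pickle.dump(i,open(n+'.pkl','wb'));return i
def rect(n,x0,x1,y0,y1,z,s=2000):
    # metric top-down view: up=+x (far), left=+y ; grid every 20 mm
    im=cv2.imread(f'pics/{n}.png');i=pickle.load(open(n+'.pkl','rb'))
    X,Y=np.meshgrid(np.arange(x1,x0,-1/s),np.arange(y1,y0,-1/s),indexing='ij')
    E=np.array(i['extrinsics']);q=np.stack([X,Y,0*X+z],-1)@E[:3,:3].T+E[:3,3]
    o=cv2.remap(im,(i['cx']-i['fx']*q[...,0]/q[...,2]).astype('f4'),(i['cy']+i['fy']*q[...,1]/q[...,2]).astype('f4'),cv2.INTER_CUBIC)
    return o
def grid(o,x1,y1,s=2000,g=.02):
    h,w=o.shape[:2]
    for k in np.arange(np.floor(x1/g)*g,x1-h/s,-g):
        r=int((x1-k)*s);cv2.line(o,(0,r),(w,r),(0,0,255) if round(k/g)%5==0 else (0,220,220),1);cv2.putText(o,f'{k:.2f}',(0,r-1),0,.35,(255,0,255),1)
    for k in np.arange(np.floor(y1/g)*g,y1-w/s,-g):
        c=int((y1-k)*s);cv2.line(o,(c,0),(c,h),(0,0,255) if round(k/g)%5==0 else (0,220,220),1);cv2.putText(o,f'{k:.2f}',(c,10),0,.35,(255,0,255),1)
    return o
E
python3 - <<'E'
from h import *
o=arm.get_obs();print(o['t'],o['tcp_pos'])
i=snap('w2')
for n,z in [('strength_top',.0805),('strength_mark',.0805),('table_bars',.03)]:
    for d in arm.recognise('wrist',n): print(n,d, onz('wrist',d['uv'],z,i))
a=grid(rect('w1',.50,.68,.11,.29,.028),.68,.29)
b=grid(rect('w2',.47,.68,-.33,-.08,.03),.68,-.08)
H=max(a.shape[0],b.shape[0]);a=cv2.copyMakeBorder(a,0,H-a.shape[0],0,0,0)
m=cv2.resize(np.hstack([a,b[:H]]),None,fx=.9,fy=.9);print(m.shape);cv2.imwrite('pics/m1.png',m)
E
```

```text
5.25 [ 0.54483524 -0.21670163  0.25668333]
strength_top {'uv': [262.3, 247.7], 'p': 0.74} [ 0.5789727  -0.27143178  0.0805    ]
strength_mark {'uv': [333.9, 233.4], 'p': 0.74} [ 0.56631027 -0.21040015  0.0805    ]
(379, 774, 3)
```

View pics/m1.png

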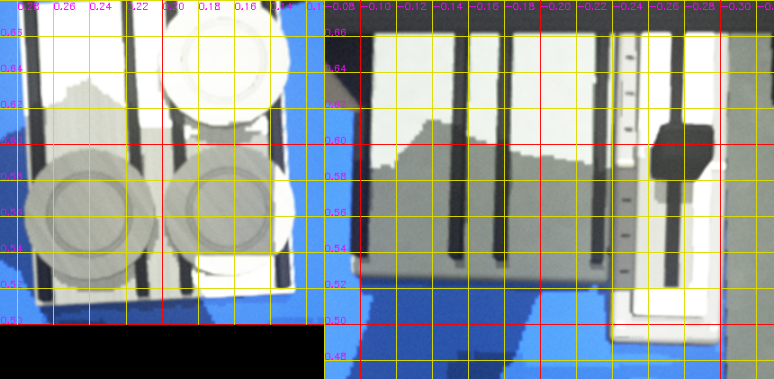

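View pics/w2.png

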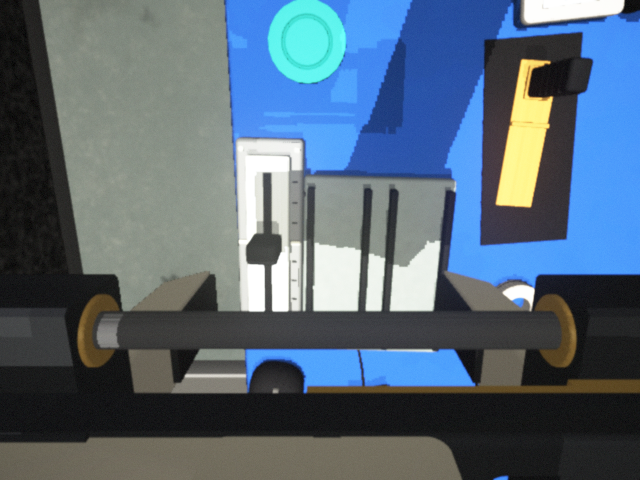

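The rectified views show the rack bars running at about +2.5° yaw and the table bars at about -1°. The slider grip is close to the middle of its track. I'll fit box models of the bars and the grip to get exact poses.

```bash
cat >> h.py <<'E'
from scipy.optimize import minimize
def boxhull(i,c,yaw,loc,sz,z0,z1):
    cs,sn=np.cos(yaw),np.sin(yaw);P=[]
    for a in (-1,1):
        for b in (-1,1):
            for z in (z0,z1):
                lx,ly=loc[0]+a*sz[0]/2,loc[1]+b*sz[1]/2
                P.append(proj('wrist',np.array([c[0]+cs*lx-sn*ly,c[1]+sn*lx+cs*ly,z]),i))
    return cv2.convexHull(np.array(P,np.float32))[:,0]
def fit(n,boxes,p0,ignore=None,thr=70,S=4,step=(.006,.006,.03),free=None):
    # boxes: (loc,size,z0,z1) dark boxes; maximise dark inside minus dark in ring
    im=cv2.imread(f'pics/{n}.png').max(2);i=pickle.load(open(n+'.pkl','rb'))
    D=cv2.resize((im<thr).astype(np.float32),None,fx=S,fy=S,interpolation=cv2.INTER_LINEAR)
    M=np.ones_like(D,np.uint8)
    M[268*S:]=0
    if ignore is not None:
        for P in ignore(i): cv2.fillConvexPoly(M,np.int32(P*S),0)
    k=np.ones((6*S+1,6*S+1),np.uint8)
    def cost(p):
        A=np.zeros_like(M)
        for b in boxes: cv2.fillConvexPoly(A,np.int32(np.round(boxhull(i,p[:2],p[2],*b)*S*16)),1,shift=4)
        B=(cv2.dilate(A,k)-A)*M;A=A*M
        return -(D[A>0].mean()-D[B>0].mean())
    best=None
    for s in (1,-.6):
        x0=np.array(p0) if best is None else best.x
        sim=np.vstack([x0]+[x0+np.eye(3)[j]*step[j]*s for j in range(3)])
        r=minimize(cost,x0,method='Nelder-Mead',options=dict(initial_simplex=sim,xatol=1e-4,fatol=1e-5))
        if best is None or r.fun<best.fun: best=r
    return best.x,best.fun
E
python3 - <<'E'
from h import *
np.set_printoptions(precision=4,suppress=True)
bars=lambda z0,z1:[((0,y),(.170,.007),z0,z1) for y in (-.0675,-.0125,.0125,.0675)]
def ig(i):
    return [np.array([proj('wrist',np.array([c[0]+.038*np.cos(t),c[1]+.038*np.sin(t),.034]),i) for t in np.arange(0,6.3,.3)],np.float32) for c in [(.5599,.1646),(.5598,.2385),(.643,.161)]]
r=fit('w1',bars(.014,.028),(.600,.201,.043),ig);print('rack',r[0],np.degrees(r[0][2]),r[1])
t=fit('w2',bars(.016,.030),(.619,-.169,-.02));print('table',t[0],np.degrees(t[0][2]),t[1])
g=fit('w2',[((0,0),(.02,.028),.0405,.0805)],(.578,-.273,t[0][2]),step=(.006,.006,.02));print('grip',g[0],g[1])
c,s=np.cos(t[0][2]),np.sin(t[0][2]);d=g[0][:2]-t[0][:2];print('grip in table',c*d[0]+s*d[1],-s*d[0]+c*d[1])
for n,f in(('w1',r),('w2',t)):
    im=cv2.imread(f'pics/{n}.png');i=pickle.load(open(n+'.pkl','rb'))
    for b in bars(*((.014,.028) if n=='w1' else (.016,.03)))+([((0,0),(.174,.15),.010,.014)] if n=='w1' else [((0,0),(.19,.15),0,.016),((-.03,-.1075),(.2,.064),0,.026)]): cv2.polylines(im,[np.int32(boxhull(i,f[0][:2],f[0][2],*b))],1,(0,0,255),1)
    if n=='w2': cv2.polylines(im,[np.int32(boxhull(i,g[0][:2],g[0][2],(0,0),(.02,.028),.0405,.0805))],1,(0,255,0),1)
    cv2.imwrite(f'pics/{n}f.png',im)
a=cv2.imread('pics/w1f.png')[120:330,220:430];b=cv2.imread('pics/w2f.png')[120:330,220:470]
cv2.imwrite('pics/m2.png',cv2.resize(np.hstack([a,b]),None,fx=1.7,fy=1.7))
E
```

```text
rack [0.6028 0.2027 0.0509] 2.9136611530697065 -0.2614203691482544
table [ 0.6238 -0.1664 -0.0238] -1.3622224327951558 -0.5931248664855957
grip [ 0.5816 -0.2712 -0.0198] -0.291721373796463
grip in table -0.03967877037396971 -0.10576180271125385
```

View pics/m2.png

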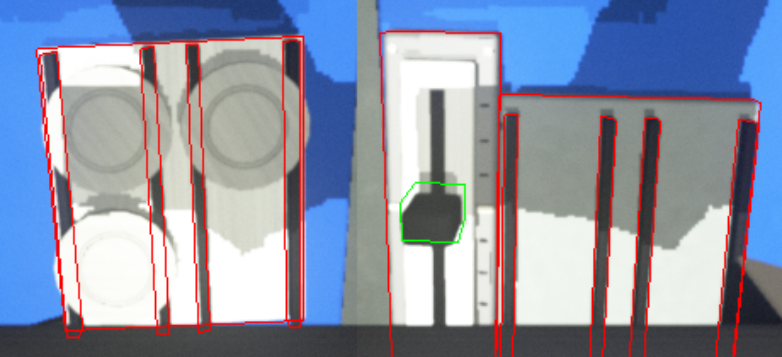

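The table outline and bars fit well, with a yaw of -1.4°. The grip sits at about table x = -0.04. Next I'll grip the slider and pull it to off.

>>> {"fn": "step_arm", "kwargs": {
  "increments": [
    [1,-0.012,-0.018,0,0.7],
    [1,-0.012,-0.019,0,0.7],
    [1,-0.012,-0.019,0.01,0],
    [1,0,0,0.035,0],
    [1,0,0,0.035,0],
    [1,0,0,0.035,0],
    [1,0,0,0.035,0],
    [1,0,0,0.03,0],
    [1,0,0,0.02,0],
    [1,0,0,0.006,0]
  ],
  "grip_force": 8
}}

```text
t: 6.45
tcp_pos: [0.5782, -0.2722, 0.0477]
ee_rot: [[-1.0, 0.024, -0.005], [0.024, 1.0, 0.002], [0.005, 0.002, -1.0]]
force: [-0.3, -0.2, -0.6]
grip_width: 0.0915
grip_force: 0.0
```

>>> {"fn": "step_arm", "kwargs": {
  "increments": [
    [0,0,0,0,0],
    [0,0,0,0,0],
    [0,0,0,0,0],
    [0,0,0,0,0],
    [0,0,0,0,0],
    [0,0,0,0,0],
    [0,0,0,0,0],
    [0,0,0,0,0],
    [0,0,0,0,0],
    [0,0,0,0,0]
  ]
}}

```text
t: 7.45
tcp_pos: [0.5801, -0.2731, 0.0506]
ee_rot: [[-1.0, 0.024, -0.0], [0.024, 1.0, 0.0], [0.0, 0.0, -1.0]]
force: [-0.6, 0.2, -0.4]
grip_width: 0.0282
grip_force: 8.0
```

>>> {"fn": "step_arm", "kwargs": {
  "increments": [
    [0,0.005,0,0,0],
    [0,0.006,0,0,0],
    [0,0.006,0,0,0],
    [0,0.006,0,0,0],
    [0,0.006,0,0,0],
    [0,0.006,0,0,0],
    [0,0.005,0,0,0],
    [0,0.003,0,0,0],
    [0,0,0,0,0],
    [0,0,0,0,0]
  ]
}}

```text
t: 8.45
tcp_pos: [0.5364, -0.2719, 0.0507]
ee_rot: [[-1.0, 0.024, -0.002], [0.024, 1.0, 0.0], [0.002, 0.0, -1.0]]
force: [-2.2, 0.9, 1.6]
grip_width: 0.0282
grip_force: 8.0
```

>>> {"fn": "step_arm", "kwargs": {
  "increments": [
    [0,0.002,0,0,0],
    [0,0.002,0,0,0],
    [0,0.002,0,0,0],
    [0,0.001,0,0,0],
    [0,0.001,0,0,0],
    [0,0,0,0,0],
    [0,0,0,0,0],
    [0,0,0,0,0],
    [0,0,0,0,0],
    [0,0,0,0,0]
  ]
}}

```text
t: 9.45
tcp_pos: [0.529, -0.2717, 0.0507]
ee_rot: [[-1.0, 0.024, -0.0], [0.024, 1.0, 0.0], [0.0, 0.0, -1.0]]
force: [0.2, 2.9, -1.0]
grip_width: 0.0281
grip_force: 8.0
```

>>> {"fn": "step_arm", "kwargs": {
  "increments": [
    [0,0.002,0,0,0],
    [0,0.002,0,0,0],
    [0,0.002,0,0,0],
    [0,0.001,0,0,0],
    [0,0.001,0,0,0],
    [0,0,0,0,0],
    [0,0,0,0,0],
    [0,0,0,0,0],
    [0,0,0,0,0],
    [0,0,0,0,0]
  ]
}}

```text
t: 10.45
tcp_pos: [0.5233, -0.2715, 0.0507]
ee_rot: [[-1.0, 0.023, 0.004], [0.023, 1.0, -0.001], [-0.004, -0.0, -1.0]]
force: [7.2, 1.7, -7.2]
grip_width: 0.0278
grip_force: 8.0
```

>>> {"fn": "step_arm", "kwargs": {
  "increments": [
    [0.6,-0.001,0,0,0],
    [0.8,0,0,0,0],
    [1,0,0,0,0],
    [1,0,0,-0.02,0],
    [1,0,0,-0.04,0],
    [1,0,0,-0.045,0],
    [1,0,0,-0.045,0],
    [1,0.01,0.02,-0.03,0],
    [1,0.01,0.04,-0.02,-1.2],
    [1,0.01,0.045,0,-1]
  ]
}}

```text
t: 11.45
tcp_pos: [0.495, -0.1675, 0.2544]
ee_rot: [[-1.0, -0.011, 0.006], [-0.011, 1.0, -0.003], [-0.006, -0.003, -1.0]]
force: [-0.1, 0.5, -0.2]
grip_width: 0.0922
grip_force: 0.0
```

>>> {"fn": "step_arm", "kwargs": {
  "increments": [
    [1,0.015,0.045,0,-1],
    [1,0.015,0.045,0,-1],
    [1,0.01,0.035,0,-1],
    [1,0,0.01,0,-1],
    [1,0,0,0,0],
    [1,0,0,0,0],
    [1,0,0,0,0],
    [1,0,0,0,0],
    [1,0,0,0,0],
    [1,0,0,0,0]
  ]
}}

```text
t: 12.45
tcp_pos: [0.4494, -0.033, 0.2505]
ee_rot: [[-0.997, -0.083, -0.0], [-0.083, 0.997, 0.0], [0.0, 0.0, -1.0]]
force: [-0.0, 0.4, -0.2]
grip_width: 0.0915
grip_force: 0.0
```

```bash
python3 - <<'E'
from h import *
o=arm.get_obs();print(o['t'],o['tcp_pos'],np.round(o['ee_rot'],3).tolist(),o['force'])
i=snap('w3')
for n,z in [('lifter_grip',.051),('lifter',.006),('mat',.003)]:
    for d in arm.recognise('wrist',n): print(n,d, onz('wrist',d['uv'],z,i))
E
```

```text
12.45 [ 0.44936444 -0.03300805  0.25053799] [[-0.997, -0.083, -0.0], [-0.083, 0.997, 0.0], [0.0, 0.0, -1.0]] [-0.01066479  0.41455542 -0.18729954]
lifter_grip {'uv': [335.7, 231.0], 'p': 0.63} [ 0.47402117 -0.02262234  0.051     ]
lifter {'uv': [331.9, 229.4], 'p': 0.92} [ 0.48433139 -0.02459416  0.006     ]
lifter {'uv': [323.9, 374.4], 'p': 0.29} [ 0.6523688  -0.01901096  0.006     ]
mat {'uv': [351.1, 219.7], 'p': 0.84} [ 0.47332775 -0.00591233  0.003     ]
```

View pics/w3.png

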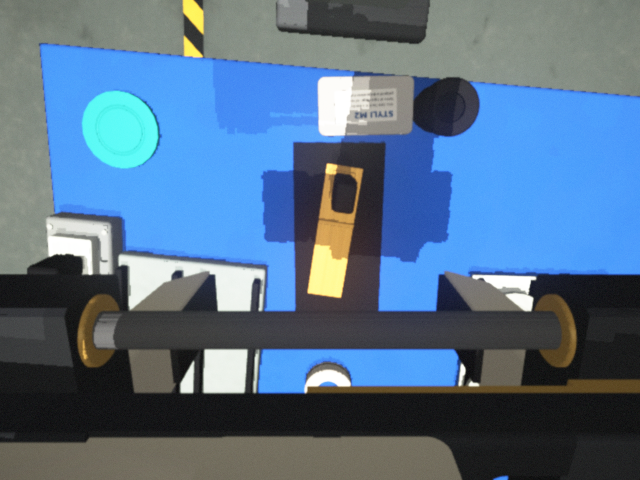

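The lifter stands on the mat, with the handle at (345,190) and the blade tip at (328,297). The stylus box is at (365,105) and the loupe at (446,107), both close to the handle. I'll fit the blade outline.

```bash
cat >> h.py <<'E'
def lifter(n,z=.006,zt=.075):
    im=cv2.imread(f'pics/{n}.png');i=pickle.load(open(n+'.pkl','rb'));hsv=cv2.cvtColor(im,cv2.COLOR_BGR2HSV)
    m=cv2.inRange(hsv,(10,120,90),(32,255,255));m[275:]=m[275:]*0 if False else m[275:]
    m[300:]=0
    c=max(cv2.findContours(m,cv2.RETR_EXTERNAL,cv2.CHAIN_APPROX_NONE)[0],key=cv2.contourArea)[:,0]
    P=np.array([onz('wrist',p,z,i)[:2] for p in c],np.float32)
    (cx,cy),(w,h),a=cv2.minAreaRect(P);b=cv2.boxPoints(((cx,cy),(w,h),a))
    e=[b[1]-b[0],b[2]-b[1]];L=max(e,key=np.linalg.norm);L=L/np.linalg.norm(L);L*=np.sign(L[0])
    org=np.array([cx,cy])+L*(max(w,h)/2-.118)
    print('blade',np.round(sorted([w,h]),4),'yaw',np.degrees(np.arctan2(L[1],L[0])),'origin',org, 'origin by near end',np.array([cx,cy])-L*(max(w,h)/2-.020))
    return org,L
E
python3 - <<'E'
from h import *
np.set_printoptions(precision=4,suppress=True)
o,L=lifter('w3')
i=pickle.load(open('w3.pkl','rb'))
print('loupe',onz('wrist',(446,100),.07,i),'box corners',onz('wrist',(413,134),.025,i),onz('wrist',(320,135),.025,i))
y=np.arctan2(L[1],L[0])
f=fit('w3',[((0,0),(.026,.018),.006,.075)],(o[0],o[1],y),thr=60,step=(.005,.005,.01));print('handle fit',f, 'grip uv',proj('wrist',np.array([*o,.075]),i))
E
```

```text
blade [0.0373 0.1388] yaw -3.9511485 origin [ 0.4396 -0.0189] origin by near end [ 0.4388 -0.0188]
loupe [0.3556 0.0536 0.07  ] box corners [0.3839 0.0406 0.025 ] [ 0.3918 -0.0438  0.025 ]
handle fit (array([ 0.4382, -0.0195, -0.0573]), np.float64(-0.8023942708969116)) grip uv [344.5883 198.4609]
```

The blade measures 138.8 x 37 mm, so the fit is good. The lifter's origin is (0.439, -0.019) at yaw -4°. Grasping it now.

>>> {"fn": "step_arm", "kwargs": {
  "increments": [
    [0.5,0.009,0.015,0,0],
    [0.5,0,0,0,4.4],
    [0.5,0,0,0,4.4],
    [0.5,0,0,0.03,0],
    [0.5,0,0,0.045,0],
    [0.5,0,0,0.045,0],
    [0.5,0,0,0.03,0],
    [0.5,0,0,0,0],
    [0.5,0,0,0,0],
    [0.5,0,0,0,0]
  ],
  "grip_force": 30
}}

```text
t: 13.65
tcp_pos: [0.4405, -0.0179, 0.1025]
ee_rot: [[-0.998, 0.069, 0.003], [0.069, 0.998, -0.0], [-0.003, 0.0, -1.0]]
force: [-0.3, 0.1, 0.4]
grip_width: 0.046
grip_force: 0.0
```

```bash
python3 - <<'E'
from h import *
np.set_printoptions(precision=4,suppress=True)
o=arm.get_obs();print(o['t'],o['tcp_pos'],np.round(o['ee_rot'],3).tolist())
i=snap('w4');lifter('w4')
E
```

```text
13.65 [ 0.4405 -0.0179  0.1025] [[-0.998, 0.069, 0.003], [0.069, 0.998, -0.0], [-0.003, 0.0, -1.0]]
blade [0.0369 0.0675] yaw -3.9479597 origin [ 0.3687 -0.0141] origin by near end [ 0.439  -0.0189]
```

>>> {"fn": "step_arm", "kwargs": {
  "increments": [
    [0.5,0.001,-0.001,0.02,0],
    [0.5,0,0,0.025,0],
    [0.5,0,0,0.02,0],
    [0.5,0,0,0.005,0],
    [0.5,0,0,0,0],
    [0,0,0,0,0],
    [0,0,0,0,0],
    [0,0,0,0,0],
    [0,0,0,0,0],
    [0,0,0,0,0]
  ],
  "grip_force": 40
}}

```text
t: 14.7
tcp_pos: [0.4384, -0.0193, 0.0312]
ee_rot: [[-0.998, 0.069, 0.001], [0.069, 0.998, -0.0], [-0.001, -0.0, -1.0]]
force: [-0.2, 0.6, 5.6]
grip_width: 0.0179
grip_force: 40.0
```

>>> {"fn": "step_arm", "kwargs": {
  "increments": [
    [0,0,0,0,0],
    [0,0,0,0,0],
    [0,0,0,-0.01,0],
    [0,0,0,-0.02,0],
    [0,0,0,-0.03,0],
    [0,0,0,-0.03,0],
    [0,0,0,-0.02,0],
    [0,0,0,0,0],
    [0,0,0,0,0],
    [0,0,0,0,0]
  ]
}}

```text
t: 15.7
tcp_pos: [0.4367, -0.0193, 0.1396]
ee_rot: [[-0.998, 0.069, -0.003], [0.069, 0.998, 0.0], [0.003, -0.0, -1.0]]
force: [0.2, 0.3, -3.3]
grip_width: 0.0179
grip_force: 40.0
```

Lifter is in hand. Moving to the entry of the rack's left column, staying high.

>>> {"fn": "step_arm", "kwargs": {
  "increments": [
    [0,0.002,0.015,0,-1],
    [0,0.006,0.03,0,-1],
    [0,0.006,0.035,0,-1],
    [0,0.006,0.035,0,-1],
    [0,0.006,0.035,0,-1],
    [0,0.006,0.035,0,-1],
    [0,0.006,0.035,0,-0.85],
    [0,0.006,0.02,0,0],
    [0,0.005,0.01,0,0],
    [0,0,0,0,0]
  ]
}}

```text
t: 16.7
tcp_pos: [0.3882, 0.232, 0.14]
ee_rot: [[-0.999, -0.054, -0.002], [-0.054, 0.999, -0.0], [0.002, 0.0, -1.0]]
force: [-0.4, -0.9, -1.4]
grip_width: 0.0178
grip_force: 40.0
```

>>> {"fn": "step_arm", "kwargs": {
  "increments": [
    [0,0,0,0.02,0],
    [0,0,0,0.03,0],
    [0,0,0,0.02,0],
    [0,0,0,0,0],
    [0,0,0,0,0],
    [0,0,0,0,0],
    [0,0,0,0,0],
    [0,0,0,0,0],
    [0,0,0,0,0],
    [0,0,0,0,0]
  ]
}}

```text
t: 17.7
tcp_pos: [0.3902, 0.2306, 0.071]
ee_rot: [[-0.999, -0.05, 0.001], [-0.05, 0.999, 0.0], [-0.001, 0.0, -1.0]]
force: [-0.5, -0.6, -1.4]
grip_width: 0.0179
grip_force: 40.0
```

```bash
python3 - <<'E'
from h import *
np.set_printoptions(precision=4,suppress=True)
o=arm.get_obs();print(o['t'],o['tcp_pos'],np.round(o['ee_rot'],3).tolist())
i=snap('w5')
j=pickle.load(open('w1.pkl','rb'))
for uv in [(244,149),(398,142),(398,309)]: print(onz('wrist',uv,.014,j))
E
```

```text
17.7 [0.3902 0.2306 0.071 ] [[-0.999, -0.05, 0.001], [-0.05, 0.999, 0.0], [-0.001, 0.0, -1.0]]
[0.5196 0.1254 0.014 ]
[0.5126 0.2731 0.014 ]
[0.6866 0.2815 0.014 ]
```

View pics/w5.png

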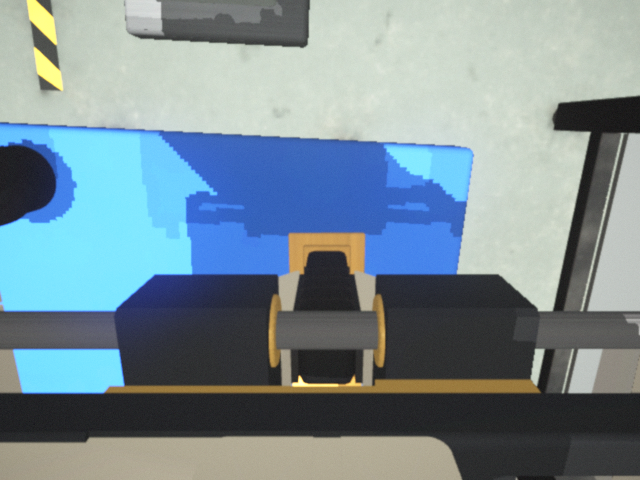

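The blade is out of the wrist camera's view in this pose, so I'll rely on the measured poses. The rack corners and the bar fit agree within 1 mm: centre (0.603, 0.203), yaw 2.8°. Lowering to entry height and sliding in.

>>> {"fn": "step_arm", "kwargs": {
  "increments": [
    [0,0,0.001,0.008,0],
    [0,0,0.001,0.008,0],
    [0,0,0,0.006,0],
    [0,0,0,0.002,0],
    [0,0,0,0,0],
    [0,0,0,0,0],
    [0,0,0,0,0],
    [0,0,0,0,0],
    [0,0,0,0,0],
    [0,0,0,0,0]
  ],
  "grip_force": 60
}}

```text
t: 18.75
tcp_pos: [0.3901, 0.2325, 0.0469]
ee_rot: [[-0.999, -0.05, 0.0], [-0.05, 0.999, 0.0], [-0.0, 0.0, -1.0]]
force: [0.1, -0.1, -2.9]
grip_width: 0.018
grip_force: 60.0
```

>>> {"fn": "step_arm", "kwargs": {
  "increments": [
    [0,-0.004,0,0,0],
    [0,-0.005,0,0,0],
    [0,-0.005,0,0,0],
    [0,-0.005,0,0,0],
    [0,-0.005,0,0,0],
    [0,-0.005,0,0,0],
    [0,-0.005,0,0,0],
    [0,-0.004,0,0,0],
    [0,-0.002,0,0,0],
    [0,0,0,0,0]
  ]
}}

```text
t: 19.75
tcp_pos: [0.4302, 0.2345, 0.0467]
ee_rot: [[-0.999, -0.05, 0.0], [-0.05, 0.999, 0.0], [-0.0, 0.0, -1.0]]
force: [0.2, -0.8, -2.9]
grip_width: 0.0177
grip_force: 60.0
```

>>> {"fn": "step_arm", "kwargs": {
  "increments": [
    [0,-0.004,0,0,0],
    [0,-0.006,0,0,0],
    [0,-0.007,0,0,0],
    [0,-0.007,0,0,0],
    [0,-0.007,0,0,0],
    [0,-0.007,0,0,0],
    [0,-0.006,0,0,0],
    [0,-0.004,0,0,0],
    [0,-0.002,0,0,0],
    [0,0,0,0,0]
  ]
}}

```text
t: 20.75
tcp_pos: [0.48, 0.237, 0.0466]
ee_rot: [[-0.999, -0.05, -0.0], [-0.05, 0.999, 0.0], [0.0, 0.0, -1.0]]
force: [0.8, -0.0, -1.8]
grip_width: 0.0176
grip_force: 60.0
```

>>> {"fn": "step_arm", "kwargs": {
  "increments": [
    [0,0,0,-0.001,0],
    [0,0,0,-0.002,0],
    [0,0,0,-0.002,0],
    [0,0,0,-0.002,0],
    [0,0,0,-0.002,0],
    [0,0,0,-0.002,0],
    [0,0,0,-0.002,0],
    [0,0,0,-0.001,0],
    [0,0,0,0,0],
    [0,0,0,0,0]
  ]
}}

```text
t: 21.75
tcp_pos: [0.4798, 0.237, 0.0607]
ee_rot: [[-0.999, -0.05, -0.0], [-0.05, 0.999, 0.0], [0.0, 0.0, -1.0]]
force: [-0.2, -0.5, -3.9]
grip_width: 0.018
grip_force: 60.0
```

```bash
python3 - <<'E'
from h import *
np.set_printoptions(precision=4,suppress=True)
o=arm.get_obs();print(o['t'],o['tcp_pos'],o['force'],o['wrist_torque'])
im=arm.read_camera('scene')[:,:,::-1];a=cv2.resize(im[150:260,220:380],None,fx=2.5,fy=2.5,interpolation=cv2.INTER_CUBIC)
im=arm.read_camera('top')[:,:,::-1];b=cv2.resize(im[140:250,160:320],None,fx=2.5,fy=2.5,interpolation=cv2.INTER_CUBIC)
cv2.imwrite('pics/m3.png',np.hstack([a,b]))
E
```

```text
21.75 [0.4798 0.237  0.0607] [-0.212  -0.4725 -3.8599] [ 0.0247  0.1639 -0.0059]
```

View pics/m3.png

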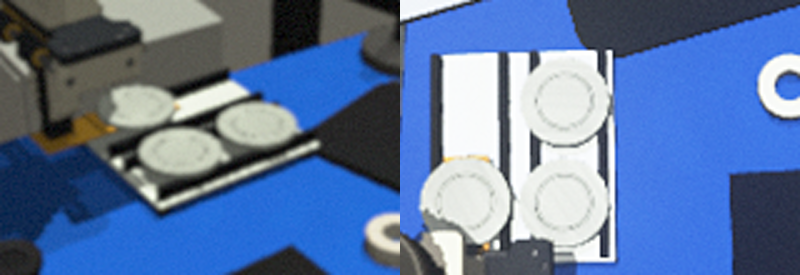

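The first disc is riding on the blade: the weight reads +1.2 N, and both views show it raised at the left column. Carrying it to the table.

>>> {"fn": "step_arm", "kwargs": {
  "increments": [
    [0,0,0,-0.002,0],
    [0,0,0,-0.005,0],
    [0,0,0,-0.009,0],
    [0,0,0,-0.012,0],
    [0,0,0,-0.01,0],
    [0,0,0,-0.007,0],
    [0,0,0,-0.004,0],
    [0,0,-0.003,0,0],
    [0,0,-0.007,0,0],
    [0,0,-0.012,0,0]
  ]
}}

```text
t: 22.85
tcp_pos: [0.4804, 0.2148, 0.1093]
ee_rot: [[-0.999, -0.052, -0.001], [-0.052, 0.999, 0.0], [0.001, 0.0, -1.0]]
force: [0.5, -0.1, -3.7]
grip_width: 0.0178
grip_force: 60.0
```

>>> {"fn": "step_arm", "kwargs": {
  "increments": [
    [0,0,-0.016,0,0.42],
    [0,0,-0.02,0,0.42],
    [0,0,-0.02,0,0.42],
    [0,0,-0.02,0,0.42],
    [0,0,-0.02,0,0.42],
    [0,0,-0.02,0,0.42],
    [0,0,-0.02,0,0.42],
    [0,0,-0.02,0,0.42],
    [0,0,-0.02,0,0.42],
    [0,0,-0.02,0,0.42]
  ]
}}

```text
t: 23.85
tcp_pos: [0.4834, 0.0165, 0.1094]
ee_rot: [[-1.0, 0.025, -0.001], [0.025, 1.0, -0.001], [0.001, -0.001, -1.0]]
force: [0.7, -0.3, -4.1]
grip_width: 0.0179
grip_force: 60.0
```

>>> {"fn": "step_arm", "kwargs": {
  "increments": [
    [0,0,-0.02,0,0],
    [0,0,-0.02,0,0],
    [0,0,-0.02,0,0],
    [0,0,-0.02,0,0],
    [0,0,-0.02,0,0],
    [0,0,-0.016,0,0],
    [0,0,-0.012,0,0],
    [0,0,-0.009,0,0],
    [0,0,-0.005,0,0],
    [0,0,-0.002,0,0]
  ]
}}

```text
t: 24.85
tcp_pos: [0.4808, -0.1252, 0.1097]
ee_rot: [[-1.0, 0.023, -0.0], [0.023, 1.0, 0.0], [0.0, 0.0, -1.0]]
force: [-0.0, 0.3, -4.8]
grip_width: 0.0177
grip_force: 60.0
```

>>> {"fn": "step_arm", "kwargs": {
  "increments": [
    [0,-0.003,0,0,0],
    [0,-0.006,0,0,0],
    [0,-0.01,0,0,0],
    [0,-0.014,0,0,0],
    [0,-0.016,0,0,0],
    [0,-0.016,0,0,0],
    [0,-0.012,0,0,0],
    [0,-0.009,0,0,0],
    [0,-0.005,0,0,0],
    [0,-0.002,0,0,0]
  ]
}}

```text
t: 25.85
tcp_pos: [0.5741, -0.1268, 0.1095]
ee_rot: [[-1.0, 0.023, -0.0], [0.023, 1.0, 0.0], [0.0, 0.0, -1.0]]
force: [-0.8, -0.3, -3.5]
grip_width: 0.0178
grip_force: 60.0
```

>>> {"fn": "step_arm", "kwargs": {
  "increments": [
    [0,-0.004,0.001,0,0],
    [0,-0.004,0.001,0.003,0],
    [0,-0.002,0,0.006,0],
    [0,0,0,0.01,0],
    [0,0,0,0.01,0],
    [0,0,0,0.009,0],
    [0,0,0,0.006,0],
    [0,0,0,0.004,0],
    [0,0,0,0.001,0],
    [0,0,0,0,0]
  ]
}}

```text
t: 26.85
tcp_pos: [0.584, -0.1252, 0.0607]
ee_rot: [[-1.0, 0.023, 0.0], [0.023, 1.0, 0.0], [-0.0, 0.0, -1.0]]
force: [0.6, -0.6, -2.7]
grip_width: 0.0175
grip_force: 60.0
```

>>> {"fn": "step_arm", "kwargs": {
  "increments": [
    [0,0,0,0.002,0],
    [0,0,0,0.002,0],
    [0,0,0,0.002,0],
    [0,0,0,0.002,0],
    [0,0,0,0.002,0],
    [0,0,0,0.001,0],
    [0,0,0,0.001,0],
    [0,0,0,0,0],
    [0,0,0,0,0],
    [0,0,0,0,0]
  ]
}}

```text
t: 27.85
tcp_pos: [0.584, -0.1253, 0.0488]
ee_rot: [[-1.0, 0.023, 0.0], [0.023, 1.0, 0.0], [-0.0, 0.0, -1.0]]
force: [0.3, 0.2, -2.3]
grip_width: 0.0176
grip_force: 60.0
```

>>> {"fn": "step_arm", "kwargs": {
  "increments": [
    [0,0.004,0,0,0],
    [0,0.008,0,0,0],
    [0,0.012,0,0,0],
    [0,0.014,0,0,0],
    [0,0.014,0,0,0],
    [0,0.014,0,0,0],
    [0,0.012,0,0,0],
    [0,0.008,0,0,0],
    [0,0.004,0,0,0],
    [0,0,0,-0.01,0]
  ]
}}

```text
t: 28.85
tcp_pos: [0.4923, -0.1229, 0.0581]
ee_rot: [[-1.0, 0.023, -0.003], [0.023, 1.0, 0.001], [0.003, 0.001, -1.0]]
force: [0.2, -0.0, -2.5]
grip_width: 0.0175
grip_force: 60.0
```

>>> {"fn": "step_arm", "kwargs": {
  "increments": [
    [0,0,0,-0.03,0],
    [0,0,0,-0.03,0],
    [0,0.013,0.025,0,-0.5],
    [0,0.013,0.04,0,-0.5],
    [0,0.013,0.04,0,-0.5],
    [0,0.013,0.04,0,-0.5],
    [0,0.013,0.04,0,-0.5],
    [0,0.013,0.04,0,-0.6],
    [0,0.013,0.035,0,-0.6],
    [0,0.01,0.015,0,-0.5]
  ]
}}

```text
t: 29.85
tcp_pos: [0.3912, 0.1555, 0.12]
ee_rot: [[-0.998, -0.055, 0.002], [-0.055, 0.998, 0.002], [-0.003, 0.002, -1.0]]
force: [0.4, -0.0, -2.3]
grip_width: 0.0173
grip_force: 60.0
```

>>> {"fn": "step_arm", "kwargs": {
  "increments": [
    [0,0,0,0.01,0],
    [0,0,0,0.02,0],
    [0,0,0,0.02,0],
    [0,0,0,0.01,0],
    [0,0,0,0,0],
    [0,0,0,0,0],
    [0,0,0,0,0],
    [0,0,0,0,0],
    [0,0,0,0,0],
    [0,0,0,0,0]
  ]
}}

```text
t: 30.85
tcp_pos: [0.3915, 0.1511, 0.0591]
ee_rot: [[-0.999, -0.05, 0.001], [-0.05, 0.999, 0.0], [-0.001, 0.0, -1.0]]
force: [0.1, 0.1, -2.1]
grip_width: 0.0175
grip_force: 60.0
```

```bash
python3 - <<'E'
from h import *
np.set_printoptions(precision=4,suppress=True)
o=arm.get_obs();print(o['t'],o['tcp_pos'])
for c in('top','scene'):
    arm.read_camera(c)
    for d in arm.recognise(c,'disc_1'): print(c,d,onz(c,d['uv'],.035))
E
```

```text
30.85 [0.3915 0.1511 0.0591]
top {'uv': [373.0, 175.9], 'p': 0.89} [ 0.6579 -0.1308  0.035 ]
top {'uv': [224.9, 219.0], 'p': 0.71} [0.5648 0.1624 0.035 ]
top {'uv': [226.4, 179.8], 'p': 0.69} [0.644  0.1626 0.035 ]
top {'uv': [423.6, 306.2], 'p': 0.68} [ 0.4019 -0.2322  0.035 ]
scene {'uv': [323.7, 200.5], 'p': 0.93} [0.6408 0.1574 0.035 ]
scene {'uv': [290.6, 211.6], 'p': 0.79} [0.5546 0.157  0.035 ]
scene {'uv': [417.8, 265.7], 'p': 0.63} [ 0.6649 -0.1268  0.035 ]
scene {'uv': [334.4, 377.4], 'p': 0.6} [ 0.3898 -0.2514  0.035 ]
```

Disc 1 sits at the table's far-left slot, within 3 mm of where I aimed it. Next is the near-right disc, with the same motion.

>>> {"fn": "step_arm", "kwargs": {
  "increments": [
    [0,0,0.0015,0.005,0],
    [0,0,0,0.005,0],
    [0,0,0,0.002,0],
    [0,0,0,0,0],
    [0,0,0,0,0],
    [0,-0.004,0,0,0],
    [0,-0.005,0,0,0],
    [0,-0.006,0,0,0],
    [0,-0.006,0,0,0],
    [0,-0.006,0,0,0]
  ]
}}

```text
t: 32.05
tcp_pos: [0.4189, 0.154, 0.0468]
ee_rot: [[-0.999, -0.05, 0.0], [-0.05, 0.999, 0.0], [-0.0, 0.0, -1.0]]
force: [-0.1, 0.8, -2.9]
grip_width: 0.0176
grip_force: 60.0
```

>>> {"fn": "step_arm", "kwargs": {
  "increments": [
    [0,-0.007,0,0,0],
    [0,-0.008,0,0,0],
    [0,-0.009,0,0,0],
    [0,-0.009,0,0,0],
    [0,-0.009,0,0,0],
    [0,-0.008,0,0,0],
    [0,-0.007,0,0,0],
    [0,-0.005,0,0,0],
    [0,-0.002,0,0,0],
    [0,0,0,0,0]
  ]
}}

```text
t: 33.05
tcp_pos: [0.4821, 0.1571, 0.0467]
ee_rot: [[-0.999, -0.05, -0.0], [-0.05, 0.999, 0.0], [0.0, 0.0, -1.0]]
force: [-0.0, -0.3, -3.4]
grip_width: 0.0173
grip_force: 60.0
```

>>> {"fn": "step_arm", "kwargs": {
  "increments": [
    [0,0,0,-0.001,0],
    [0,0,0,-0.002,0],
    [0,0,0,-0.002,0],
    [0,0,0,-0.002,0],
    [0,0,0,-0.002,0],
    [0,0,0,-0.002,0],
    [0,0,0,-0.002,0],
    [0,0,0,-0.001,0],
    [0,0,0,0,0],
    [0,0,0,0,0]
  ]
}}

```text
t: 34.05
tcp_pos: [0.4819, 0.1571, 0.0607]
ee_rot: [[-0.999, -0.05, -0.0], [-0.05, 0.999, -0.0], [0.0, -0.0, -1.0]]
force: [-0.5, -0.8, -4.1]
grip_width: 0.0172
grip_force: 60.0
```

>>> {"fn": "step_arm", "kwargs": {
  "increments": [
    [0,0,0,-0.002,0],
    [0,0,0,-0.005,0],
    [0,0,0,-0.009,0],
    [0,0,0,-0.012,0],
    [0,0,0,-0.01,0],
    [0,0,0,-0.007,0],
    [0,0,0,-0.004,0],
    [0,0,-0.003,0,0],
    [0,0,-0.007,0,0],
    [0,0,-0.012,0,0]
  ]
}}

```text
t: 35.05
tcp_pos: [0.4827, 0.1349, 0.1093]
ee_rot: [[-0.999, -0.052, -0.001], [-0.052, 0.999, 0.0], [0.001, 0.0, -1.0]]
force: [0.0, -0.4, -4.7]
grip_width: 0.0178
grip_force: 60.0
```

>>> {"fn": "step_arm", "kwargs": {
  "increments": [
    [0,0,-0.016,0,0.42],
    [0,0,-0.02,0,0.42],
    [0,0,-0.02,0,0.42],
    [0,0,-0.02,0,0.42],
    [0,0,-0.02,0,0.42],
    [0,0,-0.02,0,0.42],
    [0,0,-0.02,0,0.42],
    [0,0,-0.02,0,0.42],
    [0,0,-0.02,0,0.42],
    [0,0,-0.02,0,0.42]
  ]
}}

```text
t: 36.05
tcp_pos: [0.4854, -0.0633, 0.1093]
ee_rot: [[-1.0, 0.025, -0.001], [0.025, 1.0, -0.0], [0.001, -0.0, -1.0]]
force: [1.1, 0.6, -4.1]
grip_width: 0.0177
grip_force: 60.0
```

>>> {"fn": "step_arm", "kwargs": {
  "increments": [
    [0,0,-0.02,0,0],
    [0,0,-0.02,0,0],
    [0,0,-0.02,0,0],
    [0,0,-0.02,0,0],
    [0,0,-0.02,0,0],
    [0,0,-0.016,0,0],
    [0,0,-0.012,0,0],
    [0,0,-0.009,0,0],
    [0,0,-0.005,0,0],
    [0,0,-0.002,0,0]
  ]
}}

```text
t: 37.05
tcp_pos: [0.4828, -0.205, 0.1096]
ee_rot: [[-1.0, 0.023, -0.0], [0.023, 1.0, 0.0], [0.0, 0.0, -1.0]]
force: [0.4, -0.2, -3.8]
grip_width: 0.0176
grip_force: 60.0
```

>>> {"fn": "step_arm", "kwargs": {
  "increments": [
    [0,-0.003,0,0,0],
    [0,-0.006,0,0,0],
    [0,-0.01,0,0,0],
    [0,-0.014,0,0,0],
    [0,-0.016,0,0,0],
    [0,-0.016,0,0,0],
    [0,-0.014,0,0,0],
    [0,-0.01,0,0,0],
    [0,-0.005,0,0,0],
    [0,-0.002,0,0,0]
  ]
}}

```text
t: 38.05
tcp_pos: [0.5795, -0.2065, 0.1095]
ee_rot: [[-1.0, 0.022, -0.0], [0.022, 1.0, 0.0], [0.0, 0.0, -1.0]]
force: [0.1, 0.5, -3.1]
grip_width: 0.0176
grip_force: 60.0
```

>>> {"fn": "step_arm", "kwargs": {
  "increments": [
    [0,-0.002,0.001,0.002,0],
    [0,0,0,0.005,0],
    [0,0,0,0.009,0],
    [0,0,0,0.011,0],
    [0,0,0,0.01,0],
    [0,0,0,0.007,0],
    [0,0,0,0.004,0],
    [0,0,0,0.001,0],
    [0,0,0,0,0],
    [0,0,0,0.001,0]
  ]
}}

```text
t: 39.05
tcp_pos: [0.5816, -0.2061, 0.0603]
ee_rot: [[-1.0, 0.023, 0.001], [0.023, 1.0, -0.0], [-0.001, -0.0, -1.0]]
force: [-0.0, 1.0, -3.3]
grip_width: 0.0179
grip_force: 60.0
```

>>> {"fn": "step_arm", "kwargs": {
  "increments": [
    [0,0,0,0.002,0],
    [0,0,0,0.002,0],
    [0,0,0,0.002,0],
    [0,0,0,0.002,0],
    [0,0,0,0.002,0],
    [0,0,0,0.001,0],
    [0,0,0,0,0],
    [0,0,0,0,0],
    [0,0,0,0,0],
    [0,0,0,0,0]
  ]
}}

```text
t: 40.05
tcp_pos: [0.5811, -0.206, 0.0488]
ee_rot: [[-1.0, 0.023, 0.0], [0.023, 1.0, 0.0], [-0.0, 0.0, -1.0]]
force: [-0.5, -0.4, -2.2]
grip_width: 0.0175
grip_force: 60.0
```

>>> {"fn": "step_arm", "kwargs": {
  "increments": [
    [0,0.004,0,0,0],
    [0,0.008,0,0,0],
    [0,0.012,0,0,0],
    [0,0.014,0,0,0],
    [0,0.014,0,0,0],
    [0,0.014,0,0,0],
    [0,0.012,0,0,0],
    [0,0.008,0,0,0],
    [0,0.004,0,0,0],
    [0,0,0,-0.01,0]
  ]
}}

```text
t: 41.05
tcp_pos: [0.4894, -0.2036, 0.058]
ee_rot: [[-1.0, 0.023, -0.003], [0.023, 1.0, 0.001], [0.003, 0.001, -1.0]]
force: [-0.8, 0.2, -2.2]
grip_width: 0.018
grip_force: 60.0
```

>>> {"fn": "step_arm", "kwargs": {
  "increments": [
    [0,0,0,-0.03,0],
    [0,0,0,-0.03,0],
    [0,0.011,0.02,0,-0.5],
    [0,0.011,0.04,0,-0.5],
    [0,0.011,0.04,0,-0.5],
    [0,0.011,0.04,0,-0.5],
    [0,0.011,0.04,0,-0.5],
    [0,0.011,0.04,0,-0.6],
    [0,0.011,0.04,0,-0.6],
    [0,0.011,0.04,0,-0.5]
  ]
}}

```text
t: 42.05
tcp_pos: [0.4005, 0.0974, 0.1198]
ee_rot: [[-0.999, -0.051, 0.002], [-0.051, 0.999, 0.001], [-0.002, 0.0, -1.0]]
force: [1.5, 0.5, -2.0]
grip_width: 0.0175
grip_force: 60.0
```

>>> {"fn": "step_arm", "kwargs": {
  "increments": [
    [0,0.005,0.035,0,0],
    [0,0,0.015,0,0],
    [0,0,0.005,0,0],
    [0,0,0,0.01,0],
    [0,0,0,0.02,0],
    [0,0,0,0.02,0],
    [0,0,0,0.01,0],
    [0,0,0,0,0],
    [0,0,0,0,0],
    [0,0,0,0,0]
  ]
}}

```text
t: 43.05
tcp_pos: [0.393, 0.15, 0.0593]
ee_rot: [[-0.999, -0.05, 0.001], [-0.05, 0.999, 0.0], [-0.001, 0.0, -1.0]]
force: [0.2, 0.4, -2.6]
grip_width: 0.0173
grip_force: 60.0
```

```bash
python3 - <<'E'
from h import *
np.set_printoptions(precision=4,suppress=True)
o=arm.get_obs();print(o['t'],o['tcp_pos'],o['ee_rot'][0])
for c in('top','scene'):
    arm.read_camera(c)
    for d in arm.recognise(c,'disc_1'): print(c,d,onz(c,d['uv'],.035))
E
```

```text
43.05 [0.393  0.15   0.0593] [-0.9988 -0.0497  0.0012]
top {'uv': [414.2, 175.2], 'p': 0.91} [ 0.6611 -0.2131  0.035 ]
top {'uv': [423.2, 303.3], 'p': 0.85} [ 0.4075 -0.2314  0.035 ]
top {'uv': [225.8, 180.5], 'p': 0.81} [0.6425 0.1637 0.035 ]
top {'uv': [375.8, 173.5], 'p': 0.72} [ 0.6629 -0.1363  0.035 ]
top {'uv': [227.2, 266.1], 'p': 0.65} [0.4715 0.1541 0.035 ]
scene {'uv': [445.9, 294.0], 'p': 0.87} [ 0.6539 -0.2107  0.035 ]
scene {'uv': [414.0, 265.3], 'p': 0.65} [ 0.6596 -0.1221  0.035 ]
```

```bash
python3 - <<'E'
from h import *
im=arm.read_camera('top')[130:320,150:470,::-1];cv2.imwrite('pics/m4.png',cv2.resize(im,None,fx=2.2,fy=2.2,interpolation=cv2.INTER_CUBIC))
E
```

```text
(no output)
```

View pics/m4.png

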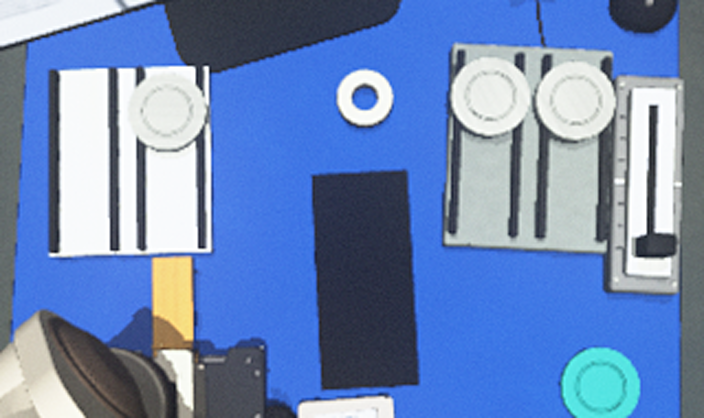

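The picture confirms two discs side by side on the table's far end and the slider off. The blade is empty and centred before the right column. The last disc is at (167,112) in the crop.

>>> {"fn": "step_arm", "kwargs": {
  "increments": [
    [0,0,0.0025,0.005,0],
    [0,0,0,0.005,0],
    [0,0,0,0.002,0],
    [0,0,0,0,0],
    [0,0,0,0,0],
    [0,-0.004,0,0,0],
    [0,-0.006,0,0,0],
    [0,-0.008,0,0,0],
    [0,-0.01,0,0,0],
    [0,-0.01,0,0,0]
  ]
}}

```text
t: 44.3
tcp_pos: [0.4314, 0.1544, 0.0468]
ee_rot: [[-0.999, -0.05, 0.001], [-0.05, 0.999, 0.0], [-0.001, 0.0, -1.0]]
force: [0.2, 0.0, -2.4]
grip_width: 0.0179
grip_force: 60.0
```

>>> {"fn": "step_arm", "kwargs": {
  "increments": [
    [0,-0.012,0,0,0],
    [0,-0.012,0,0,0],
    [0,-0.012,0,0,0],
    [0,-0.01,0,0,0],
    [0,-0.008,0,0,0],
    [0,-0.004,0,0,0],
    [0,0,0,0,0],
    [0,0,0,0,0],
    [0,0,0,0,0],
    [0,0,0,0,0]
  ]
}}

```text
t: 45.3
tcp_pos: [0.4875, 0.1573, 0.0467]
ee_rot: [[-0.999, -0.051, -0.0], [-0.051, 0.999, -0.0], [0.0, -0.0, -1.0]]
force: [0.6, 1.0, -2.0]
grip_width: 0.0176
grip_force: 60.0
```

>>> {"fn": "step_arm", "kwargs": {
  "increments": [
    [0,-0.004,0,0,0],
    [0,-0.008,0,0,0],
    [0,-0.011,0,0,0],
    [0,-0.012,0,0,0],
    [0,-0.012,0,0,0],
    [0,-0.011,0,0,0],
    [0,-0.009,0,0,0],
    [0,-0.006,0,0,0],
    [0,-0.002,0,0,0],
    [0,0,0,0,0]
  ]
}}

```text
t: 46.3
tcp_pos: [0.5628, 0.1611, 0.0465]
ee_rot: [[-0.999, -0.05, -0.0], [-0.05, 0.999, 0.0], [0.0, 0.0, -1.0]]
force: [-0.2, -0.2, -2.8]
grip_width: 0.0176
grip_force: 60.0
```

>>> {"fn": "step_arm", "kwargs": {
  "increments": [
    [0,0,0,-0.001,0],
    [0,0,0,-0.002,0],
    [0,0,0,-0.002,0],
    [0,0,0,-0.002,0],
    [0,0,0,-0.002,0],
    [0,0,0,-0.002,0],
    [0,0,0,-0.002,0],
    [0,0,0,-0.001,0],
    [0,0,0,0,0],
    [0,0,0,0,0]
  ]
}}

```text
t: 47.3
tcp_pos: [0.5629, 0.161, 0.0607]
ee_rot: [[-0.999, -0.05, -0.0], [-0.05, 0.999, -0.0], [0.0, 0.0, -1.0]]
force: [0.3, 0.8, -3.9]
grip_width: 0.0176
grip_force: 60.0
```

>>> {"fn": "step_arm", "kwargs": {
  "increments": [
    [0,0,0,-0.002,0],
    [0,0,0,-0.005,0],
    [0,0,0,-0.009,0],
    [0,0,0,-0.012,0],
    [0,0,0,-0.01,0],
    [0,0,0,-0.007,0],
    [0,0,0,-0.004,0],
    [0,0.003,0,0,0],
    [0,0.006,0,0,0],
    [0,0.01,0,0,0]
  ]
}}

```text
t: 48.3
tcp_pos: [0.5432, 0.1599, 0.1092]
ee_rot: [[-0.999, -0.05, -0.001], [-0.05, 0.999, -0.0], [0.001, -0.0, -1.0]]
force: [-0.4, 0.2, -3.2]
grip_width: 0.0176
grip_force: 60.0
```

>>> {"fn": "step_arm", "kwargs": {
  "increments": [
    [0,0.012,-0.002,0,0],
    [0,0.012,-0.005,0,0],
    [0,0.01,-0.009,0,0],
    [0,0.008,-0.012,0,0],
    [0,0.005,-0.016,0,0],
    [0,0.002,-0.02,0,0.42],
    [0,0,-0.02,0,0.42],
    [0,0,-0.02,0,0.42],
    [0,0,-0.02,0,0.42],
    [0,0,-0.02,0,0.42]
  ]
}}

```text
t: 49.3
tcp_pos: [0.5003, 0.0117, 0.1098]
ee_rot: [[-1.0, -0.012, 0.0], [-0.012, 1.0, -0.001], [-0.0, -0.001, -1.0]]
force: [0.0, -0.3, -3.9]
grip_width: 0.0174
grip_force: 60.0
```

>>> {"fn": "step_arm", "kwargs": {
  "increments": [
    [0,0,-0.02,0,0.42],
    [0,0,-0.02,0,0.42],
    [0,0,-0.02,0,0.42],
    [0,0,-0.02,0,0.42],
    [0,0,-0.018,0,0.42],
    [0,0,-0.015,0,0],
    [0,0,-0.011,0,0],
    [0,0,-0.007,0,0],
    [0,0,-0.004,0,0],
    [0,0,-0.001,0,0]
  ]
}}

```text
t: 50.3
tcp_pos: [0.4998, -0.1223, 0.1097]
ee_rot: [[-1.0, 0.023, 0.0], [0.023, 1.0, 0.0], [-0.0, 0.0, -1.0]]
force: [-0.9, 0.0, -4.0]
grip_width: 0.0178
grip_force: 60.0
```

>>> {"fn": "step_arm", "kwargs": {
  "increments": [
    [0,-0.002,-0.001,0.002,0],
    [0,0,0,0.005,0],
    [0,0,0,0.009,0],
    [0,0,0,0.011,0],
    [0,0,0,0.01,0],
    [0,0,0,0.007,0],
    [0,0,0,0.004,0],
    [0,0,0,0.001,0],
    [0,0,0,0,0],
    [0,0,0,0.001,0]
  ]
}}

```text
t: 51.3
tcp_pos: [0.5023, -0.1234, 0.0601]
ee_rot: [[-1.0, 0.023, 0.001], [0.023, 1.0, -0.0], [-0.001, -0.0, -1.0]]
force: [-0.4, -0.5, -3.4]
grip_width: 0.0176
grip_force: 60.0
```

>>> {"fn": "step_arm", "kwargs": {
  "increments": [
    [0,0,0,0.002,0],
    [0,0,0,0.002,0],
    [0,0,0,0.002,0],
    [0,0,0,0.002,0],
    [0,0,0,0.002,0],
    [0,0,0,0.001,0],
    [0,0,0,0,0],
    [0,0,0,0,0],
    [0,0,0,0,0],
    [0,0,0,0,0]
  ]
}}

```text
t: 52.3
tcp_pos: [0.5019, -0.1233, 0.0488]
ee_rot: [[-1.0, 0.023, 0.0], [0.023, 1.0, -0.0], [-0.0, -0.0, -1.0]]
force: [-0.0, 0.0, -2.8]
grip_width: 0.0178
grip_force: 60.0
```

>>> {"fn": "step_arm", "kwargs": {
  "increments": [
    [0,0.004,0,0,0],
    [0,0.008,0,0,0],
    [0,0.012,0,0,0],
    [0,0.014,0,0,0],
    [0,0.014,0,0,0],
    [0,0.014,0,0,0],
    [0,0.012,0,0,0],
    [0,0.009,0,0,0],
    [0,0.005,0,0,0],
    [0,0.002,0,0,0]
  ]
}}

```text
t: 53.3
tcp_pos: [0.4074, -0.1212, 0.0488]
ee_rot: [[-1.0, 0.023, 0.0], [0.023, 1.0, -0.0], [-0.0, -0.0, -1.0]]
force: [0.5, -0.8, -1.6]
grip_width: 0.0175
grip_force: 60.0
```

>>> {"fn": "step_arm", "kwargs": {
  "increments": [
    [0,0,0,-0.02,0],
    [0,0,0,-0.03,0],
    [0,0,0,-0.02,0],
    [0,0,0,0,0],
    [0,0,0,0,0],
    [0,0,0,0,0],
    [0,0,0,0,0],
    [0,0,0,0,0],
    [0,0,0,0,0],
    [0,0,0,0,0]
  ]
}}

```text
t: 54.3
tcp_pos: [0.4076, -0.121, 0.1184]
ee_rot: [[-1.0, 0.023, -0.001], [0.023, 1.0, 0.0], [0.001, 0.0, -1.0]]
force: [-0.1, -0.2, -1.9]
grip_width: 0.0176
grip_force: 60.0
```

```bash
python3 - <<'E'
from h import *
np.set_printoptions(precision=4,suppress=True)
o=arm.get_obs();print(o['t'],o['tcp_pos'],o['ee_rot'][0])
im=arm.read_camera('top')[130:320,150:470,::-1];cv2.imwrite('pics/m5.png',cv2.resize(im,None,fx=1.6,fy=1.6,interpolation=cv2.INTER_CUBIC))
for d in arm.recognise('top','disc_1'): print(d,onz('top',d['uv'],.036))
E
```

```text
54.3 [ 0.4076 -0.121   0.1184] [-0.9997  0.0229 -0.0006]
{'uv': [369.0, 213.6], 'p': 0.85} [ 0.5815 -0.1236  0.036 ]
{'uv': [373.2, 176.8], 'p': 0.83} [ 0.6559 -0.1311  0.036 ]
```

View pics/m5.png

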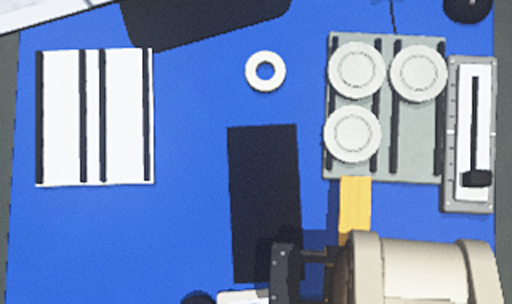

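All three discs lie side by side on the bars and the rack is empty. The slider is still off. Returning the lifter to its mat.

>>> {"fn": "step_arm", "kwargs": {
  "increments": [
    [0,-0.005,0.01,0,0],
    [0,-0.007,0.025,0,0],
    [0,-0.008,0.03,0,0],
    [0,-0.008,0.022,0,0],
    [0,-0.006,0.01,0,0],
    [0,-0.001,0.003,0.01,0],
    [0,0,0,0.02,0],
    [0,0,0,0.02,0],
    [0,0,0,0.02,0],
    [0,0,0,0.01,0]
  ]
}}

```text
t: 55.4
tcp_pos: [0.4433, -0.0231, 0.0365]
ee_rot: [[-1.0, 0.025, -0.004], [0.025, 1.0, -0.0], [0.004, -0.0, -1.0]]
force: [-0.2, -0.7, -2.4]
grip_width: 0.0176
grip_force: 60.0
```

>>> {"fn": "step_arm", "kwargs": {
  "increments": [
    [0,0,0,0.002,0],
    [0,0,0,0.001,0],
    [0,0,0,0.001,0],
    [0,0,0,0.001,0],
    [0,0,0,0.001,0],
    [0,0,0,0,0],
    [0,0,0,0,0],
    [0,0,0,0,0],
    [0,0,0,0,0],
    [0,0,0,0,0]
  ]
}}

```text
t: 56.4
tcp_pos: [0.4451, -0.0219, 0.0327]
ee_rot: [[-1.0, 0.023, -0.0], [0.023, 1.0, 0.0], [0.0, 0.0, -1.0]]
force: [0.4, 0.3, -1.7]
grip_width: 0.018
grip_force: 60.0
```

>>> {"fn": "step_arm", "kwargs": {
  "increments": [
    [0,0,0,0.001,0],
    [0,0,0,0.0005,0],
    [0,0,0,0.0005,0],
    [0,0,0,0,0],
    [0,0,0,0,0],
    [0,0,0,0,0],
    [0,0,0,0,0],
    [0,0,0,0,0],
    [0,0,0,0,0],
    [0,0,0,0,0]
  ]
}}

```text
t: 57.4
tcp_pos: [0.445, -0.0219, 0.0312]
ee_rot: [[-1.0, 0.023, -0.0], [0.023, 1.0, -0.0], [0.0, -0.0, -1.0]]
force: [-2.2, -0.2, 7.3]
grip_width: 0.0178
grip_force: 60.0
```

>>> {"fn": "step_arm", "kwargs": {
  "increments": [
    [0.3,0,0,-0.0005,0],
    [0.5,0,0,0,0],
    [0.5,0,0,0,0],
    [0.5,0,0,0,0],
    [0.5,0,0,0,0],
    [0.5,0,0,-0.02,0],
    [0.5,0,0,-0.045,0],
    [0.5,0,0,-0.045,0],
    [0.7,0,0,-0.045,0],
    [1,0,0,-0.04,0]
  ]
}}

```text
t: 58.4
tcp_pos: [0.4451, -0.0217, 0.2284]
ee_rot: [[-1.0, 0.023, 0.001], [0.023, 1.0, -0.0], [-0.001, -0.0, -1.0]]
force: [0.5, -1.9, -0.7]
grip_width: 0.0576
grip_force: 0.0
```

>>> {"fn": "step_arm", "kwargs": {
  "increments": [
    [1,-0.01,-0.02,-0.02,0],
    [1,-0.01,-0.04,0,0],
    [1,-0.01,-0.045,0,0],
    [1,-0.01,-0.045,0,0],
    [1,-0.01,-0.045,0,0],
    [1,-0.01,-0.025,0,0],
    [1,0,0,0,0],
    [1,0,0,0,0],
    [1,0,0,0,0],
    [1,0,0,0,0]
  ]
}}

```text
t: 59.4
tcp_pos: [0.5, -0.2416, 0.2463]
ee_rot: [[-1.0, 0.021, -0.0], [0.021, 1.0, 0.0], [0.0, 0.0, -1.0]]
force: [-0.1, -0.1, 0.5]
grip_width: 0.0919
grip_force: 0.0
```

```bash
python3 - <<'E'
from h import *
np.set_printoptions(precision=4,suppress=True)
o=arm.get_obs();print(o['t'],o['tcp_pos'],o['ee_rot'][0])
i=snap('w6')
f=fit('w6',[((0,0),(.02,.028),.0405,.0805)],(.53,-.271,-.024),thr=60,step=(.006,.006,.02));print(f)
for d in arm.recognise('wrist','strength_top'): print(d,onz('wrist',d['uv'],.0805,i))
im=cv2.imread('pics/w6.png');cv2.polylines(im,[np.int32(boxhull(i,f[0][:2],f[0][2],(0,0),(.02,.028),.0405,.0805))],1,(0,255,0),1)
u=np.int32(proj('wrist',np.array([.55,-.25,.04]),i));a=cv2.resize(im[100:290,max(u[0]-80,0):u[0]+120],(800,760))[:600]
g=grid(rect('w6',.48,.64,-.32,-.16,.04),.64,-.16)
a=cv2.resize(im[90:280,170:400],None,fx=1.7,fy=1.7);H=max(a.shape[0],g.shape[0]);p=lambda x:cv2.copyMakeBorder(x,0,H-x.shape[0],0,0,0)
cv2.imwrite('pics/m6.png',np.hstack([p(a),p(g)]))
E
```

```text
59.4 [ 0.5    -0.2416  0.2463] [-0.9998  0.0207 -0.0001]
(array([ 0.5292, -0.2701, -0.0229]), np.float64(-0.7580214738845825))
{'uv': [290.5, 240.4], 'p': 0.88} [ 0.5241 -0.2716  0.0805]
{'uv': [331.4, 258.5], 'p': 0.45} [ 0.5404 -0.2382  0.0805]
```

View pics/m6.png

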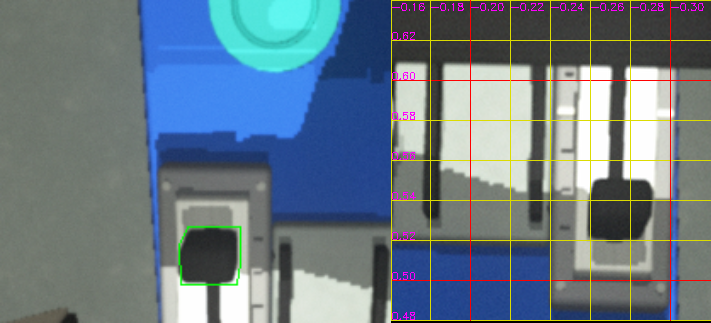

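The slider rests at off, with its grip at (0.529, -0.271). The white pointers are at about x = 0.585, which matches 60 mm of travel. Gripping it and moving 60 mm.

>>> {"fn": "step_arm", "kwargs": {
  "increments": [
    [0.7,-0.014,-0.014,0,0],
    [0.7,-0.015,-0.015,0.01,0],
    [0.7,0,0,0.03,0],
    [0.7,0,0,0.035,0],
    [0.7,0,0,0.035,0],
    [0.7,0,0,0.035,0],
    [0.7,0,0,0.03,0],
    [0.7,0,0,0.015,0],
    [0.7,0,0,0.006,0],
    [0.7,0,0,0,0]
  ],
  "grip_force": 10
}}

```text
t: 60.5
tcp_pos: [0.5285, -0.2727, 0.0502]
ee_rot: [[-1.0, 0.023, -0.0], [0.023, 1.0, 0.0], [0.0, 0.0, -1.0]]
force: [0.6, -0.2, 0.3]
grip_width: 0.0642
grip_force: 0.0
```

>>> {"fn": "step_arm", "kwargs": {
  "increments": [
    [0,0,0,0,0],
    [0,0,0,0,0],
    [0,0,0,0,0],
    [0,0,0,0,0],
    [0,0,0,0,0],
    [0,0,0,0,0],
    [0,0,0,0,0],
    [0,0,0,0,0],
    [0,0,0,0,0],
    [0,0,0,0,0]
  ]
}}

```text
t: 61.5
tcp_pos: [0.5287, -0.2717, 0.0507]
ee_rot: [[-1.0, 0.022, 0.0], [0.022, 1.0, 0.001], [-0.0, 0.001, -1.0]]
force: [-1.9, 4.4, 5.9]
grip_width: 0.0276
grip_force: 10.0
```

>>> {"fn": "step_arm", "kwargs": {
  "increments": [
    [0,-0.004,0,0,0],
    [0,-0.007,0,0,0],
    [0,-0.008,0,0,0],
    [0,-0.009,0,0,0],
    [0,-0.009,0,0,0],
    [0,-0.008,0,0,0],
    [0,-0.007,0,0,0],
    [0,-0.005,0,0,0],
    [0,0,0,0,0],
    [0,0,0,0,0]
  ]
}}

```text
t: 62.5
tcp_pos: [0.5866, -0.2733, 0.0507]
ee_rot: [[-1.0, 0.022, 0.002], [0.022, 1.0, 0.001], [-0.002, 0.001, -1.0]]
force: [1.5, 4.6, 4.4]
grip_width: 0.0277
grip_force: 10.0
```

>>> {"fn": "step_arm", "kwargs": {
  "increments": [
    [0,-0.001,0,0,0],
    [0,-0.001,0,0,0],
    [0,0,0,0,0],
    [0,0,0,0,0],
    [0,0,0,0,0],
    [0,0,0,0,0],
    [0,0,0,0,0],
    [0,0,0,0,0],
    [0,0,0,0,0],
    [0,0,0,0,0]
  ]
}}

```text
t: 63.5
tcp_pos: [0.5873, -0.2733, 0.0507]
ee_rot: [[-1.0, 0.023, -0.0], [0.023, 1.0, 0.001], [0.0, 0.001, -1.0]]
force: [-0.1, 5.1, 7.0]
grip_width: 0.0278
grip_force: 10.0
```

>>> {"fn": "step_arm", "kwargs": {
  "increments": [
    [0.4,0,0,0,0],
    [0.6,0,0,0,0],
    [0.6,0,0,0,0],
    [0.6,0,0,0,0],
    [0.6,0,0,-0.02,0],
    [0.6,0,0,-0.04,0],
    [0.6,0,0,-0.045,0],
    [1,0,0,-0.045,0],
    [1,0.015,0.015,-0.03,0],
    [1,0.015,0.015,-0.02,0]
  ]
}}

```text
t: 64.5
tcp_pos: [0.5588, -0.2442, 0.2531]
ee_rot: [[-1.0, 0.024, 0.003], [0.024, 1.0, -0.002], [-0.004, -0.002, -1.0]]
force: [0.4, 1.1, 0.1]
grip_width: 0.0748
grip_force: 0.0
```

>>> {"fn": "step_arm", "kwargs": {
  "increments": [
    [1,0.01,0.01,0,0],
    [1,0.01,0.01,0,0],
    [1,0,0,0,0],
    [1,0,0,0,0],
    [1,0,0,0,0],
    [1,0,0,0,0],
    [1,0,0,0,0],
    [1,0,0,0,0],
    [1,0,0,0,0],
    [1,0,0,0,0]
  ]
}}

```text
t: 65.5
tcp_pos: [0.5385, -0.2232, 0.2501]
ee_rot: [[-1.0, 0.023, -0.0], [0.023, 1.0, 0.0], [0.0, 0.0, -1.0]]
force: [-0.7, 0.4, -0.2]
grip_width: 0.0917
grip_force: 0.0
```

```bash
python3 - <<'E'
from h import *
np.set_printoptions(precision=4,suppress=True)
o=arm.get_obs();print(o['t'],o['tcp_pos'],o['ee_rot'][0])
i=snap('w7')
f=fit('w7',[((0,0),(.02,.028),.0405,.0805)],(.589,-.273,-.024),thr=60,step=(.006,.006,.02));print(f)
g=grid(rect('w7',.48,.64,-.32,-.18,.04),.64,-.18)
t=arm.read_camera('top')[140:320,150:470,::-1];t=cv2.resize(t,None,fx=1.5,fy=1.5)
H=max(t.shape[0],g.shape[0]);p=lambda x:cv2.copyMakeBorder(x,0,H-x.shape[0],0,0,0)
cv2.imwrite('pics/m7.png',np.hstack([p(t),p(g)]))
E
```

```text
65.5 [ 0.5385 -0.2232  0.2501] [-0.9997  0.0231 -0.0001]
(array([ 0.5906, -0.2719, -0.0333]), np.float64(-0.35472679138183594))
```

View pics/m7.png

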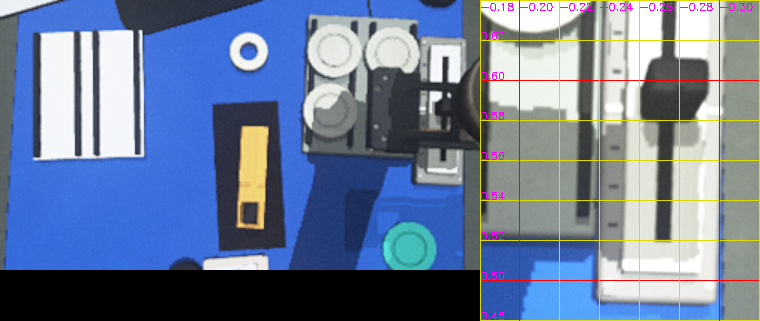

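The top view shows the three discs side by side on the table, the rack empty, and the lifter upright on its mat with the blade pointing away. The slider grip, at x = 0.590, is level with the white pointers, and the robot is clear of everything. Handing in.

```bash
python3 -c "
from station import arm
print(arm.sign_off())"
```

```text
the job is handed in; nothing more can be done
None
```

The job is handed in: slider to off, all three discs carried to the table and laid side by side, slider then moved to the white mark (within about 2 mm by my measurements), and the lifter back upright on its mat with the blade pointing away.

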